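# Hang the knee bracket on the fold-out hook

## Task

Swing the flat folding hook on the low wooden board out until it stands straight out from the board, then hang the rusty steel knee bracket on it, with the hook's arm through the bracket's window, and leave it hanging there upright and still.

Things in the scene. Friction and masses are not known exactly. Their poses are not given: they have to be found in the camera images.
- hook (a joint): Angle of the steel folding hook (rad). 0: folded flat along the board's front; grows as it swings outward (anticlockwise seen from above) about its vertical hinge pin, to a stop at 1.571, straight out. Starts at 0 to 0.3. Stiff: 1 to 1.5 N at the tip moves it; it stays where it is left.
- hook_tip (a point): Hook's upturned end: upright round pin, 10 mm across, 12 mm ball on top. Point on the pin's axis, 12 mm above the arm's top face; pin top 164 mm above bench. The arm: level bar 10 mm wide, 8 thick, top face 140 mm above bench, reaching 125 mm from hinge axis to pin axis. Axes turn with the hook: y from hinge to pin (outward), z up, x across.
- board: Fixed low wooden board on the bench that carries the hook: 340 mm long (its y), 20 thick (x), 135 high, lower than the arm's top, so the folded hook's pin stands above its edge. Origin: centre of its underside. Its front looks to its -x. Hinge axis at x -32, y -60 mm (22 mm off the front); the folded arm points to +y, the open arm to -x.
- bracket_center (a point): Rust-stained grey steel knee bracket, loose, 0.35 kg, upright: closed frame 82 mm high, 54 wide (y) over flat cheeks 24 (x) by 7. Foot 36 (x) by 54 by 12. Window through along x, 40 wide, 12 to 72 mm above the underside, top corners slanted. Point: centre, 41 mm up, 31 below top bar's underside. Near it: windowless cream rubber stop, 2 bushings, 120 mm or more away.
There are look-alikes about, which are no part of the job. What is shaped like the part that bears bracket_center but purple is not meant.

How it is judged:
By the outcome, as a careful person would: the job done as asked, in the order asked, and still so for the second after the job is handed in, with the robot touching nothing.
It also fails if it takes over 51 s, if anything falls off the work surface, if the arm or the gripper's body presses on something with over 40 N, if the wrist force passes 120 N, or if a joint passes its speed limit or range.

## Robot

A 6-joint arm with a two-finger parallel gripper is mounted at the origin on the work surface. World frame = base frame: x ahead of the robot, y to its left, z up, the work surface at z = 0. Lengths are in m, angles in rad, forces in N, time in s.
With the tool pointing down it reaches from about 0.275 to 0.85 m from the base axis. Payload 5.2 kg.
Tool frame: the origin (TCP) lies between the finger pads; the fingertips stand 25 mm ahead of it and the grasp point (between the pads) lies 6 mm ahead of it (finger_overhang is the distance from the TCP to the fingertips, in m); z points along the fingers, y is the direction in which the jaws open and shut (so a half turn about z gives the same grasp; the last joint's range is limited). The gripper opens to 85 mm and grips with 20 to 120 N. Pads are 22 mm wide; open, the fingers measure 114 mm over their backs; the gripper's body (76 mm by 85 mm) begins 54 mm behind the grasp point. The pads swing forward as they close: fully open they stand 13 mm farther back than shut.
Start: joints at [-1.309, 0.259, 1.535, -0, 1.348, -0.203], TCP at [0.247, -0.492, 0.256] pointing down, gripper open.
Joint ranges: [-3.14, 3.14], [-0.91, 2.08], [0.19, 2.58], [-1.22, 4.36], [0.22, 2.71], [-3.12, 3.12]. Speed limits (rad/s): [2.57, 2.57, 3.14, 3.14, 3.14, 3.14].

## Interface

Orientations are given as a unit quaternion [x, y, z, w].
In Python, from plant import move_ptp, move_linear, goto_joints, move_gripper, hold, ik, read_state, get_image, Unreachable, hand_in, finger_overhang gives the robot as it stands. Calls block until the motion is done:
- move_ptp(position, orientation): joint-space move of the TCP to a pose.
- move_linear(position, rot=None, rate=0.15, stop_force=None): straight line of the TCP; rot=None keeps the orientation; rate is the mean speed in m/s. With stop_force (N) it stops when the force on the tool has changed by that much, and returns True; else False.
- goto_joints(angles): joint-space move.
- move_gripper(opening): finger opening in m; the grip force is fixed at half the most; returns when the fingers have stopped.
- hold(seconds).
- ik(position, orientation): joint angles nearest the present ones, or None.
- read_state(): the state.
- get_image(name): name is "scene" or "top"; returns a dict with "image" (420x560x3 uint8, red, green, blue), "vfov" (degrees; the focal length in pixels is half the picture's height over the tangent of half this angle, whatever the lens; pixels are square), "cx", "cy" (the principal point, pixels), "eye" and "rotation" of the camera in the world. Camera axes: x right, y down, z forward; pixel columns grow to the right and rows downward; lengths in m; the calibration is good to about 2 mm. A picture is of the moment at which its call begins. There is no depth.
A pose or a line that the arm cannot do raises Unreachable and nothing moves.
- hand_in(): hands the job in, once; it reports no verdict.
The state is a dict: "clock": time; "joint_positions": joint angles; "qvel": joint speeds; "tau": joint torques, N m; "tcp_pos": TCP position; "tool_rot": TCP orientation; "force": force on the tool from outside, world axes, zero at the start; "torque": the same for the moment, N m; "opening": finger opening in m.
Only numpy, scipy, OpenCV 4.12 (cv2) and the standard library are available. Lean on these libraries where they do the work, as an engineer would, in place of code of your own. Each camera call takes 0.05 s, during which the arm holds its last target.

## Working session

There is one attempt and no reset: what is moved stays moved. The work goes in short steps, each a Python script; the robot and the scene stay as the last script left them, time stands still between calls to the robot, and variables do not carry over. Pictures are saved under pics/ and viewed, and the job is handed in when it is done.

```bash
ls; mkdir -p pics; python3 - <<'E'
from plant import *
import cv2,pickle
for n in("scene","top"):
    d=get_image(n); cv2.imwrite(f"pics/{n}0.png",d["image"][:,:,::-1]); pickle.dump(d,open(f"{n}0.pkl","wb"))
    print(n,d["vfov"],d["cx"],d["cy"],d["eye"],d["rotation"],[k for k in d])
print(read_state(),finger_overhang)
E
```

```text
pics
scene 56.14382863911222 277.96363853889096 204.03801459725616 [0.81120823 0.34871422 0.6671425 ] [ 0.30809827  0.88964781 -0.32014386 -0.10540469] ['image', 'vfov', 'cx', 'cy', 'eye', 'rotation']
top 44.93506396147938 289.3811318070967 213.8424578817376 [ 0.42318418 -0.01702163  1.09365242] [ 0.71062649 -0.70155868  0.03508525 -0.03993035] ['image', 'vfov', 'cx', 'cy', 'eye', 'rotation']
{'clock': 0.1, 'joint_positions': array([-1.30880568e+00,  2.59252679e-01,  1.53598571e+00, -3.51752756e-06,
        1.34798875e+00, -2.02842403e-01]), 'qvel': array([ 0.00047509, -0.00154306, -0.0030492 , -0.00238048,  0.00028993,
        0.00063305]), 'tau': array([ 2.14452062e-03, -4.46969962e+01, -2.91246307e+01, -2.50682097e-04,
        6.39087637e-03,  2.43217755e-05]), 'tcp_pos': array([ 0.24643438, -0.49121389,  0.25556233]), 'tool_rot': array([ 9.73112224e-01,  2.30330047e-01, -2.58798855e-05, -8.16833034e-04]), 'force': array([-0.58137009, -0.03470774,  0.00666854]), 'torque': array([0.04083612, 0.05796198, 0.00296764]), 'opening': 0.08544356881005506} 0.025
```

View pics/scene0.png

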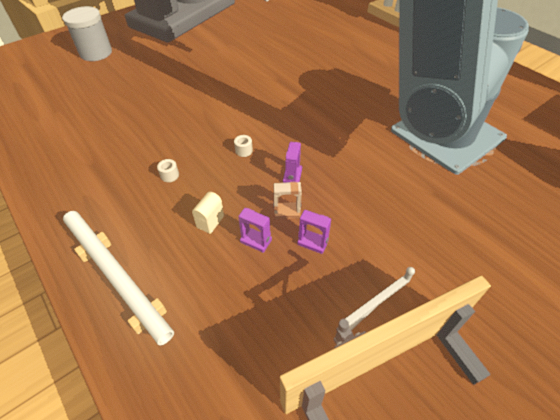

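View pics/top0.png

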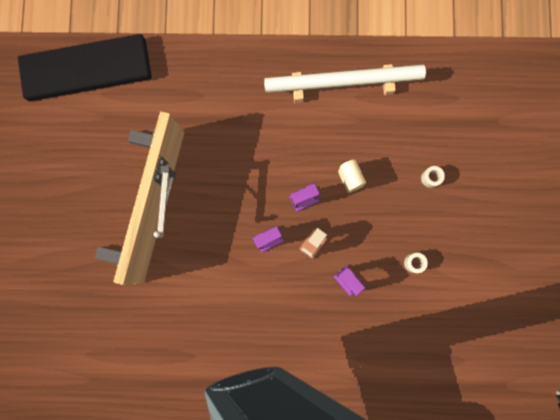

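The rusty, tan-grey bracket with a window is at scene (288,199) and top (314,242). The purple ones at scene (293,163), (255,230) and (314,231) are look-alikes, and the cream stop at (208,212) has no window. I'll confirm with enlarged crops.

```bash
cat > h.py <<'E'
import numpy as np, cv2, pickle
from scipy.spatial.transform import Rotation as R
def load(n): return pickle.load(open(n,"rb"))
def K(d):
    f=d["image"].shape[0]/2/np.tan(np.radians(d["vfov"])/2); return f
def Rm(d):
    r=np.asarray(d["rotation"]); return r if r.shape==(3,3) else R.from_quat(r).as_matrix()
def ray(d,u,v):
    f=K(d); return Rm(d)@np.array([(u-d["cx"])/f,(v-d["cy"])/f,1.])
def onz(d,u,v,z):
    r=ray(d,u,v); e=np.asarray(d["eye"]); return e+r*(z-e[2])/r[2]
def proj(d,p):
    c=Rm(d).T@(np.asarray(p)-d["eye"]); f=K(d); return np.array([d["cx"]+f*c[0]/c[2],d["cy"]+f*c[1]/c[2]])
def crop(d,u,v,w,h,s,name):
    im=d["image"][v-h:v+h,u-w:u+w,::-1]; cv2.imwrite(name,cv2.resize(im,None,fx=s,fy=s,interpolation=cv2.INTER_CUBIC))
E
python3 - <<'E'
from h import *
s=load("scene0.pkl");t=load("top0.pkl")
crop(s,288,199,40,30,8,"pics/cs.png")
crop(t,314,242,40,30,8,"pics/ct.png")
crop(t,150,200,50,95,5,"pics/cb.png") if 0 else cv2.imwrite("pics/cb.png",cv2.resize(t["image"][105:295,90:210,::-1],None,fx=3,fy=3,interpolation=cv2.INTER_CUBIC))
for z in(0,.082): print(onz(t,314,242,z),onz(s,288,199,z))
for p in [(158,235),(165,170)]: print(onz(t,*p,.15))
for p in [(410,272),(344,328)]: print(onz(s,*p,.15))
E
```

```text
[ 0.47936495 -0.06254176  0.        ] [ 0.45270233 -0.08451827  0.        ]
[ 0.47515262 -0.05912874  0.082     ] [ 0.49676711 -0.03126868  0.082     ]
[0.48096472 0.23442158 0.15      ]
[0.60402324 0.22617272 0.15      ]
[0.48065424 0.23555719 0.15      ]
[0.61712145 0.23675614 0.15      ]
```

View pics/cs.png

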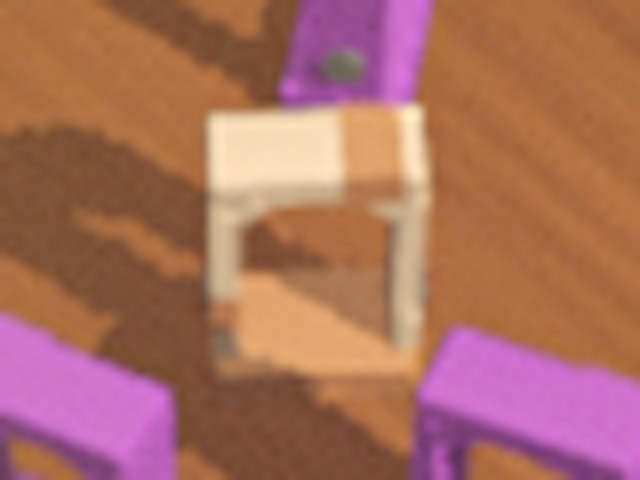

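View pics/ct.png

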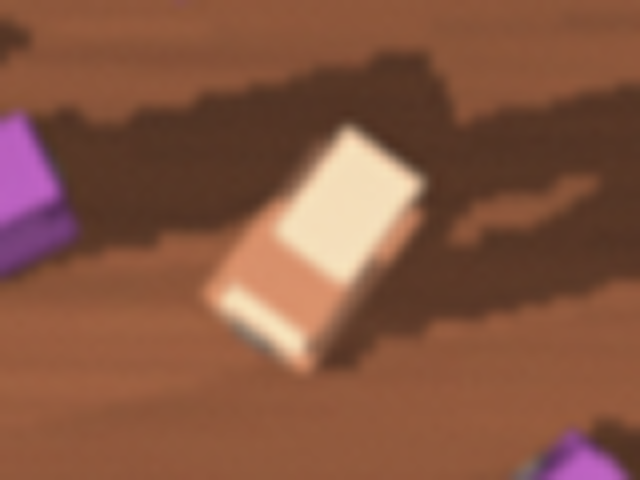

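View pics/cb.png

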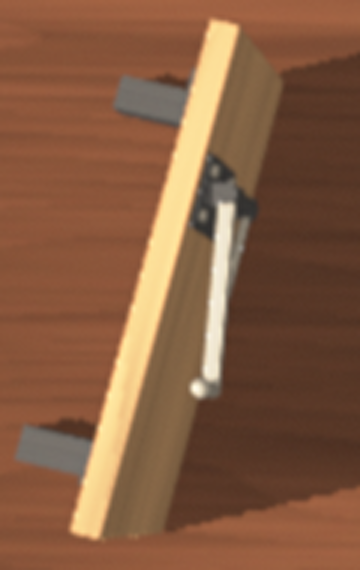

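The crops confirm it: a rust-stained frame with a see-through window, clear of the purple ones. Next is metric geometry for the board, pin and bracket.

```bash
python3 - <<'E'
from h import *
s=load("scene0.pkl");t=load("top0.pkl")
cb=lambda x,y:(90+x/3-.33,105+y/3-.33); ct=lambda x,y:(274+x/8-.44,212+y/8-.44)
P=[onz(t,*cb(*p),.135)for p in[(210,19),(240,27),(103,538),(70,533)]]
print("board",np.round(P,4)); c=np.mean(P,0)
print("len",np.linalg.norm((P[0]+P[1]-P[2]-P[3])/2),"c",c)
by=(P[2]+P[3]-P[0]-P[1]);by[2]=0;by/=np.linalg.norm(by); bx=np.array([by[1],-by[0],0])
print("by",by,"bx",bx); H=c+bx*-.032+by*-.06; print("hinge",H)
# pin ball two-view
def tri(a,b):
    e1,e2=map(np.asarray,(t["eye"],s["eye"]));r1=ray(t,*a);r2=ray(s,*b)
    k=np.linalg.lstsq(np.c_[r1,-r2],e2-e1,rcond=None)[0];p,q=e1+k[0]*r1,e2+k[1]*r2
    return (p+q)/2,np.linalg.norm(p-q)
tip=tri(cb(202,388),(410,272));print("ball",tip)
d=tip[0]-H;d[2]=0;print("r",np.linalg.norm(d),"ang",np.arctan2(-d@bx,d@by))
B=[onz(t,*ct(*p),.082)for p in[(350,122),(428,183),(305,357),(215,292)]]
print("br",np.round(B,4)); bc=np.mean(B,0);l=(B[3]+B[2]-B[0]-B[1])/2;w=(B[1]+B[2]-B[0]-B[3])/2
print(bc,np.linalg.norm(l),np.linalg.norm(w),"yaw of y axis",np.degrees(np.arctan2(l[1],l[0])),"yaw w",np.degrees(np.arctan2(w[1],w[0])))
for p in [(288,115/8+169),]: print(onz(s,*p,.082))
print("bracket top corners projected in scene",[np.round(proj(s,p)) for p in B])
print("board proj scene",[np.round(proj(s,p)) for p in P])
crop(s,385,320,110,80,3,"pics/cb2.png")
E
```

```text
board [[0.7231 0.245  0.135 ]
 [0.718  0.2253 0.135 ]
 [0.3891 0.2985 0.135 ]
 [0.3919 0.3193 0.135 ]]
len 0.33817437107331405 c [0.55554993 0.27203132 0.135     ]
by [-0.97590604  0.21819122  0.        ] bx [0.21819122 0.97590604 0.        ]
hinge [0.60712217 0.22771085 0.135     ]
ball (array([0.48248515, 0.23590593, 0.15257007]), np.float64(0.0005561191125718842))
r 0.12490615511019494 ang 0.15430359659603182
br [[ 0.5056 -0.0655  0.082 ]
 [ 0.4906 -0.085   0.082 ]
 [ 0.4469 -0.0548  0.082 ]
 [ 0.4628 -0.0323  0.082 ]]
[ 0.47645824 -0.0593873   0.082     ] 0.05363610739654226 0.026068197730467414 yaw of y axis 143.6915798093983 yaw w -126.23762777676849
[ 0.47097471 -0.0631987   0.082     ]
bracket top corners projected in scene [array([274., 191.]), array([274., 182.]), array([300., 180.]), array([301., 191.])]
board proj scene [array([286., 388.]), array([280., 373.]), array([480., 273.]), array([491., 283.])]
```

View pics/cb2.png

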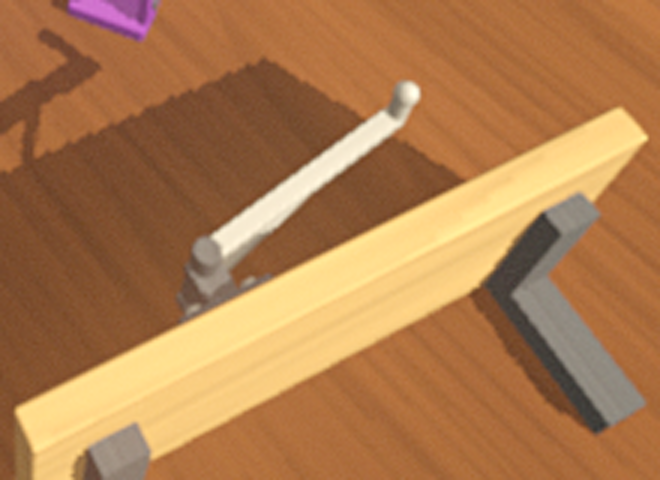

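```bash
cat >> h.py <<'E'
by=np.array([-0.97590604,0.21819122,0]);bx=np.array([0.21819122,0.97590604,0])
H=np.array([0.60712217,0.22771085,0.])
def uv(th): return by*np.cos(th)-bx*np.sin(th), -by*np.sin(th)-bx*np.cos(th)
def quat(y):
    y=np.asarray(y,float);y[2]=0;y/=np.linalg.norm(y);z=np.array([0,0,-1.]);x=np.cross(y,z)
    return R.from_matrix(np.c_[x,y,z]).as_quat()
E
python3 - <<'E'
from h import *; from plant import *
u,v=uv(.154); p=H+.125*u
q=quat(v); p[2]=.24
print(p,ik(p,q)); print(ik(H+.125*uv(1.57)[0]+[0,0,.17],quat(uv(1.57)[1])))
move_ptp(p,q); move_gripper(.042)
p[2]=.168
print(move_linear(p,rate=.1,stop_force=8)); st=read_state(); print(st["clock"],st["tcp_pos"],st["opening"],st["force"])
for n in("top","scene"):
    d=get_image(n);cv2.imwrite(f"pics/{n}1.png",d["image"][:,:,::-1]);pickle.dump(d,open(f"{n}1.pkl","wb"))
    a=np.round(proj(d,[.4825,.2359,.158])).astype(int)
    crop(d,a[0],a[1],60,50,5,f"pics/c{n}1.png")
E
```

```text
[0.482394   0.23594995 0.24      ] [ 2.47086554e-01  2.46953388e-01  1.59147929e+00 -4.44089210e-16
  1.30315998e+00  1.88384353e+00]
[-8.72743229e-03  3.96719526e-01  1.55813951e+00 -4.44089210e-16
  1.18673361e+00  2.12029542e-01]
False
4.1667 [0.48282858 0.23606877 0.16853318] 0.04190489746116862 [ 0.85230927  0.2880469  -0.33427915]
```

View pics/cscene1.png

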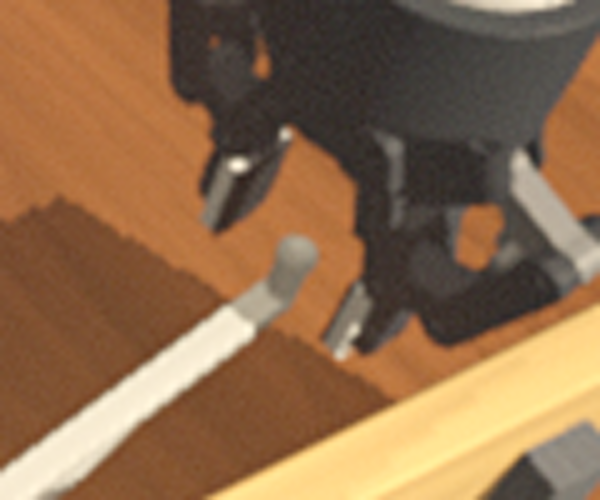

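View pics/ctop1.png

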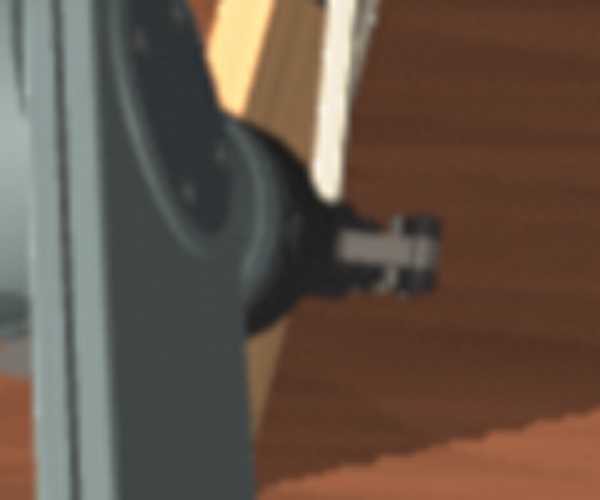

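The scene crop shows the pin, at (295,260), sitting between the open fingers. Now I'll sweep it outward.

```bash
python3 - <<'E'
from h import *; from plant import *
off=.021-.005
for th in np.r_[np.arange(.3,1.5,.2),1.48]:
    u,v=uv(th); p=H+.125*u+off*v; p[2]=.168
    move_linear(p,quat(v),rate=.12)
print(read_state()["force"])
u,v=uv(1.5708); p=H+.125*u+(off+.006)*v; p[2]=.168
print(move_linear(p,quat(v),rate=.03,stop_force=8)); st=read_state(); print(st["clock"],st["tcp_pos"],st["force"],(st["tcp_pos"]-(H+.125*u))@v, v)
# back off and lift
p=st["tcp_pos"]-0.014*v; move_linear(p,rate=.1); p[2]=.26; move_linear(p,rate=.2)
for n in("scene",):
    d=get_image(n);cv2.imwrite(f"pics/{n}2.png",d["image"][:,:,::-1]);pickle.dump(d,open(f"{n}2.pkl","wb"))
E
```

```text
[-0.7129336  -0.35955082 -1.1270804 ]
True
7.3333 [0.59618191 0.10180587 0.16707902] [-1.16961905 -0.53650858  1.26025934] 0.016794235960747462 [ 0.97590684 -0.21818763  0.        ]
```

View pics/scene2.png

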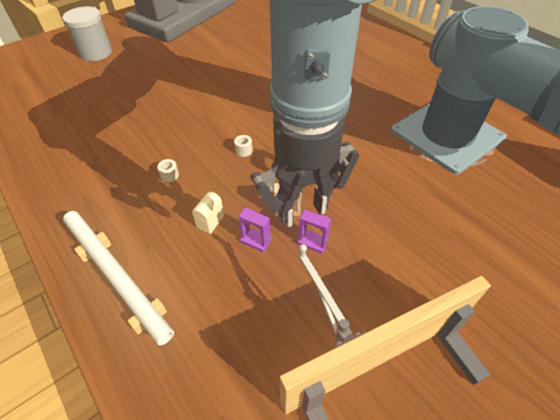

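Hook is open: the ball is at scene (303,251). I'll check its angle from this view, then grasp the bracket.

```bash
python3 - <<'E'
from h import *; from plant import *
d=load("scene2.pkl"); t=onz(d,303,251,.158)-H; print("angle",np.arctan2(-t@bx,t@by),"r",np.hypot(*t[:2]),"proj expected",proj(d,H+.125*uv(1.5708)[0]+[0,0,.158]))
a=np.radians(143.73-180); q=quat([np.cos(a),np.sin(a),0]); c=np.array([.4765,-.0594,.20])
print(ik(c,q))
move_gripper(.085); move_ptp(c,q)
c[2]=.056; print(move_linear(c,rate=.15,stop_force=10)); print(read_state()["tcp_pos"],read_state()["force"])
d=get_image("scene");cv2.imwrite("pics/scene3.png",d["image"][:,:,::-1]);crop(d,288,199,70,55,5,"pics/c3.png")
d=get_image("top");crop(d,250,215,140,100,2,"pics/c3t.png");pickle.dump(d,open("top3.pkl","wb"))
E
```

```text
angle 1.5987989918589782 r 0.11701413101012603 proj expected [302.45615833 246.21991733]
[-3.56860328e-01  1.81572645e-01  1.78060738e+00 -4.44089210e-16
  1.17941263e+00  2.76170592e-01]
False
[ 0.47729008 -0.05941534  0.05665937] [0.2859473  0.41010108 0.71679103]
```

View pics/c3.png

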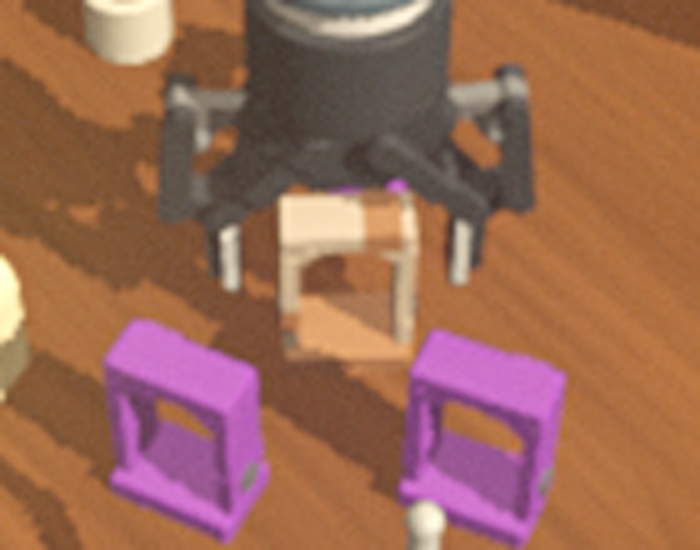

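View pics/c3t.png

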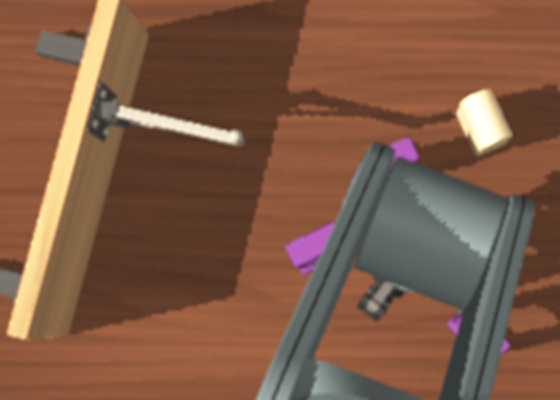

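The fingers straddle the bracket symmetrically, and the top view shows the open ball at about (228,183). I'll measure the hook angle, then grasp and lift.

```bash
python3 - <<'E'
from h import *; from plant import *
d=load("top3.pkl"); t=onz(d,228.2,183.2,.158)-H; print("angle",np.arctan2(-t@bx,t@by),"r",np.hypot(*t[:2]))
print(proj(d,H+.125*uv(1.5708)[0]+[0,0,.158]))
move_gripper(0.03); st=read_state(); print(st["opening"],st["tcp_pos"],st["clock"])
p=st["tcp_pos"].copy(); p[2]=.20; move_linear(p,rate=.15); st=read_state(); print(st["force"],st["opening"],st["clock"],st["tcp_pos"])
d=get_image("scene");pickle.dump(d,open("scene4.pkl","wb")); a=proj(d,p).astype(int); crop(d,a[0],a[1]+30,80,70,4,"pics/c4.png")
E
```

```text
angle 1.5647611086419988 r 0.12591466384748262
[227.8253453  182.69726533]
0.05304879230084194 [ 0.47682431 -0.05947926  0.05666312] 11.2333
[ 1.50163712e-03 -4.22106305e-01 -1.65084458e+00] 0.05333912951538665 12.3417 [ 0.47609438 -0.05927278  0.19897171]
```

View pics/c4.png

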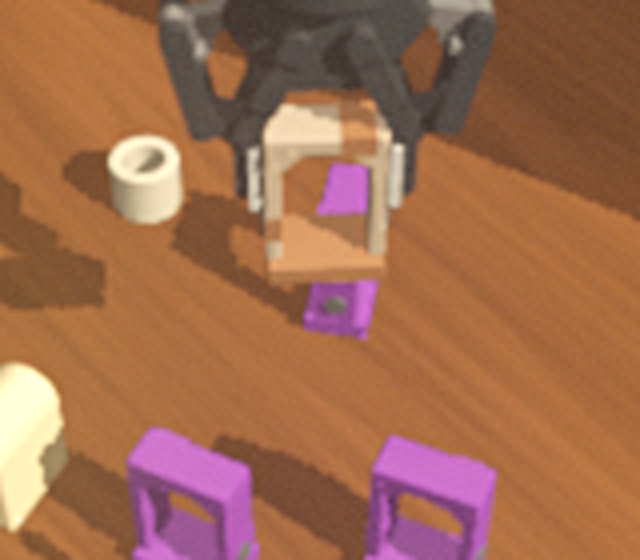

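The bracket is held upright with its window clear, and the hook reads 1.565 to 1.57 rad in the top view. Next: align in front of the pin.

```bash
python3 - <<'E'
from h import *; from plant import *
u,v=uv(1.5708); q=quat(v); p=H+.190*u; p[2]=.20
print(ik(p,q)); move_ptp(p,q); p[2]=.163; move_linear(p,rate=.1)
st=read_state(); print(st["clock"],st["tcp_pos"],st["opening"],st["force"])
for n in("scene","top"):
    d=get_image(n);pickle.dump(d,open(f"{n}5.pkl","wb")); a=proj(d,H+.15*u+[0,0,.14]).astype(int); crop(d,a[0],a[1],75,65,4,f"pics/c5{n}.png")
E
```

```text
[-1.21973976e-01  3.32236849e-01  1.57565280e+00 -4.44089210e-16
  1.23370301e+00  9.79829985e-02]
13.5083 [0.56553239 0.04160119 0.16313144] 0.05366240520817132 [-0.08808918  0.29816132 -2.84899977]
```

View pics/c5scene.png

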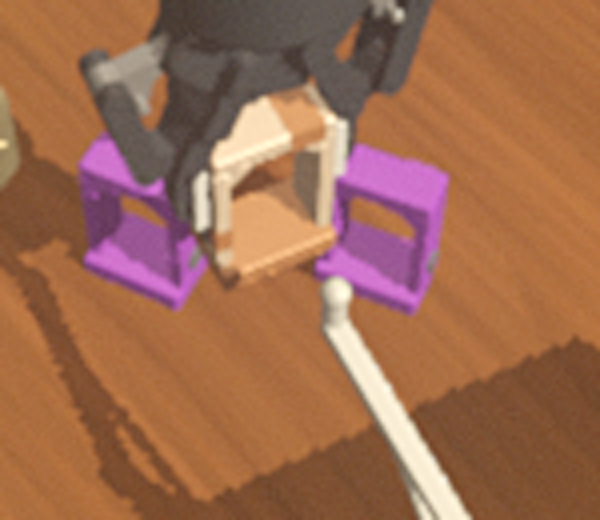

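View pics/c5top.png

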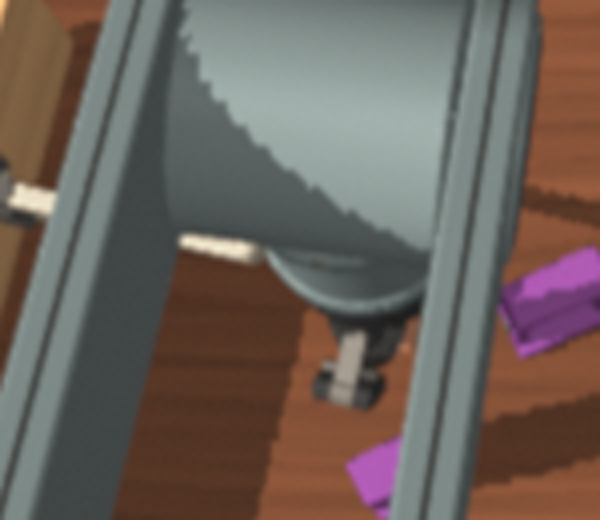

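The arm line extended reaches about the window's centre, at crop (277,215), so I'll insert.

```bash
python3 - <<'E'
from h import *; from plant import *
u,v=uv(1.5708); p=H+.070*u; p[2]=.163
print(move_linear(p,rate=.06,stop_force=5))
st=read_state(); print(st["clock"],st["tcp_pos"],st["opening"],st["force"])
for n in("scene",):
    d=get_image(n);pickle.dump(d,open(f"{n}6.pkl","wb")); a=proj(d,H+.09*u+[0,0,.14]).astype(int); crop(d,a[0],a[1],75,65,4,f"pics/c6{n}.png")
E
```

```text
False
15.7583 [0.59183507 0.15913875 0.16303785] 0.053400146178916294 [ 0.42808465  0.184181   -2.61342785]
```

View pics/c6scene.png

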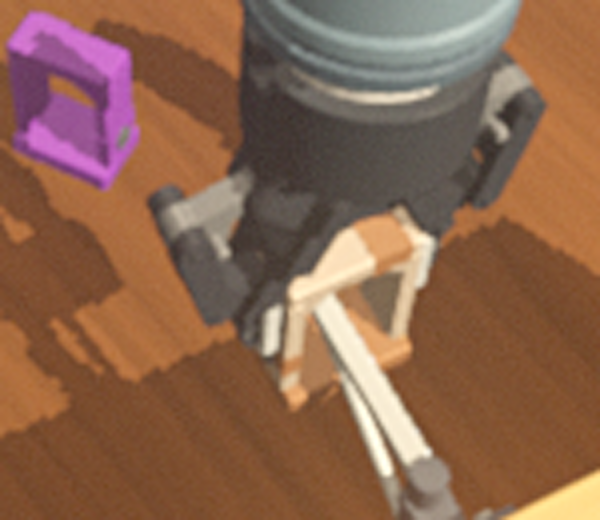

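There's a strut below the arm, at crop (345,375) to (390,480). I need its height profile before lowering.

```bash
python3 - <<'E'
from h import *
u,v=uv(1.5708); d=load("scene6.pkl"); a=proj(d,H+.09*u+[0,0,.14]).astype(int)
def prof(d,x,y):
    r=ray(d,x,y);e=np.asarray(d["eye"]);k=((H-e)@v)/(r@v);P=e+k*r;return np.round([(P-H)@u,P[2]],4)
for c in[(345,375),(365,425),(388,480),(325,305),(380,390),(425,460)]:
    print(c,prof(d,a[0]-75+c[0]/4,a[1]-65+c[1]/4))
d=load("scene5.pkl");a=proj(d,H+.09*u+[0,0,.14]).astype(int); print(a)
crop(d,a[0]+5,a[1]+20,45,45,8,"pics/strut.png")
pickle.dump((a[0]+5-45,a[1]+20-45),open("o.pkl","wb"))
E
```

```text
(345, 375) [0.0531 0.1118]
(365, 425) [0.0361 0.1011]
(388, 480) [0.0169 0.0906]
(325, 305) [0.072  0.1352]
(380, 390) [0.032  0.1389]
(425, 460) [0.0017 0.1414]
[312 270]
```

View pics/strut.png

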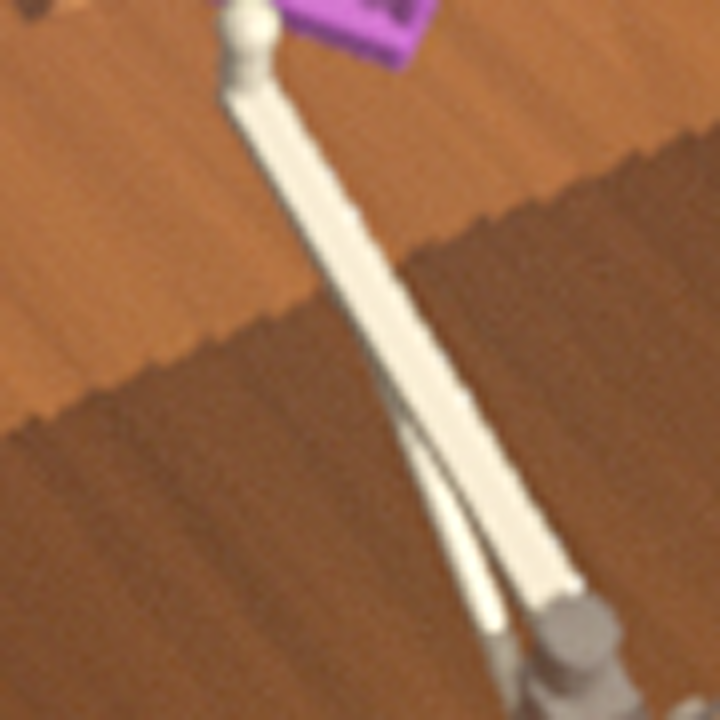

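The strut runs from about (r 17 mm, z 91) up to the arm at r of about 75 mm. The hung foot top, at z = 80, passes below it, but at insertion height it's marginal. I'll back out to r = 85 mm and then lower.

```bash
python3 - <<'E'
from h import *; from plant import *
u,v=uv(1.5708); p=H+.085*u; p[2]=.163
move_linear(p,rate=.08); p[2]=.130; print(move_linear(p,rate=.08,stop_force=6)); print(read_state()["force"],read_state()["tcp_pos"])
p[2]=.118; print(move_linear(p,rate=.015,stop_force=4))
st=read_state(); print(st["clock"],st["tcp_pos"],st["opening"],st["force"])
for n in("scene",):
    d=get_image(n);pickle.dump(d,open(f"{n}7.pkl","wb")); a=proj(d,H+.09*u+[0,0,.12]).astype(int); crop(d,a[0],a[1],75,65,4,f"pics/c7{n}.png")
E
```

```text
False
[ 0.4474246   0.24232586 -2.66853993] [0.58853951 0.14485533 0.12968657]
True
17.2 [0.58883906 0.14478456 0.1245513 ] 0.053401369670545096 [-0.62791746 -0.46964163  5.44038483]
```

View pics/c7scene.png

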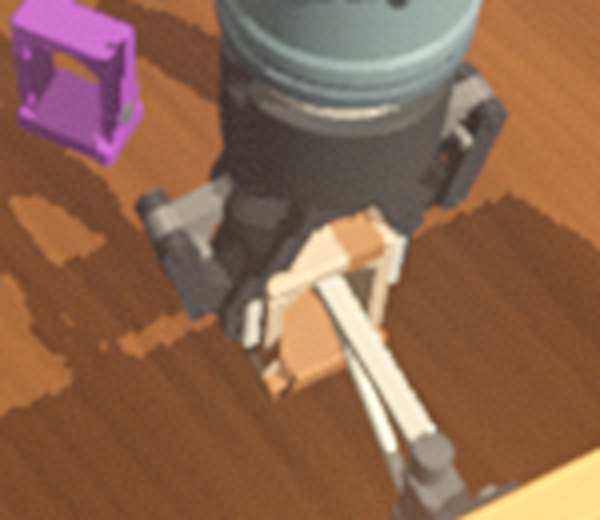

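Contact came at TCP z = 0.1246, against 0.1247 predicted, so the bar rests on the arm. Now release and retreat.

```bash
python3 - <<'E'
from h import *; from plant import *
u,v=uv(1.5708)
move_gripper(.08); hold(.5); p=read_state()["tcp_pos"].copy(); print(read_state()["force"]); p[2]=.27; print(move_linear(p,rate=.1,stop_force=8))
p2=np.array([.40,-.10,.30]); move_ptp(p2,quat(v)); hold(1.)
print(read_state()["clock"])
for n in("scene","top"):
    d=get_image(n);cv2.imwrite(f"pics/{n}8.png",d["image"][:,:,::-1]);pickle.dump(d,open(f"{n}8.pkl","wb")); a=proj(d,H+.08*u+[0,0,.12]).astype(int); crop(d,a[0],a[1],60,50,5,f"pics/c8{n}.png"); pickle.dump(a,open(f"a{n}.pkl","wb"))
hold(1.); e=get_image("scene"); print(np.abs(e["image"].astype(int)-load("scene8.pkl")["image"])[a[1]:,:].max(), np.abs(e["image"].astype(int)-load("scene8.pkl")["image"]).mean())
E
```

```text
[-0.30277553  0.8666272  -1.26612703]
False
21.9333
19 1.960625
```

View pics/c8scene.png

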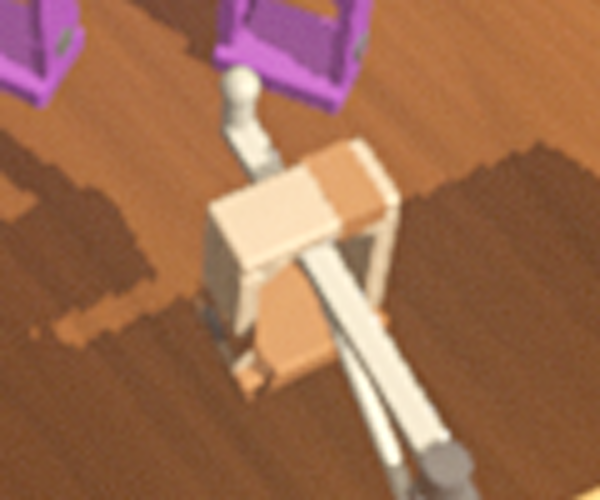

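View pics/c8top.png

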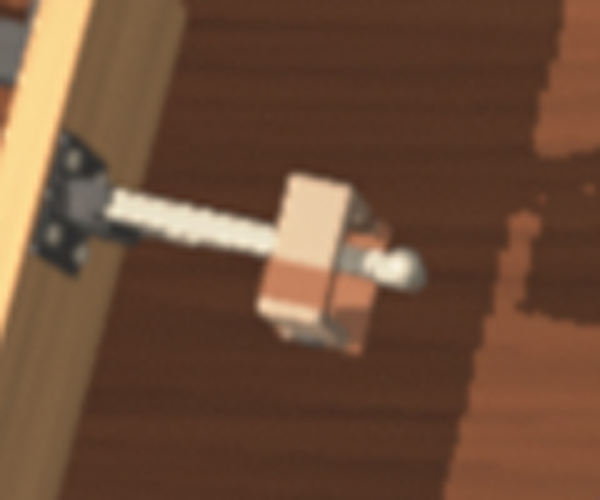

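```bash
python3 - <<'E'
from h import *
from plant import *
u,v=uv(1.5708); d=load("top8.pkl"); a=load("atop.pkl")
f=lambda x,y:(a[0]-60+x/5-.4,a[1]-50+y/5-.4)
g=lambda P:np.round((proj(d,P)-(a-[60,50])+.4)*5)
t=onz(d,*f(402,266),.158)-H; print("angle",np.arctan2(-t@bx,t@by),"r",np.hypot(*t[:2]))
c=np.mean([onz(d,*f(*p),.150) for p in[(293,174),(350,188),(322,324),(259,304)]],0); print("r,lat",(c-H)@u,(c-H)@v)
F=c.copy();F[2]=.080
print("expected foot top outer corners",[g(F+.018*u+s*.027*v) for s in(-1,1)],"bottom",[g(F+[0,0,-.012]+.018*u+s*.027*v) for s in(-1,1)])
print([g(np.r_[c[:2],.15]+k*.012*u+s*.027*v) for k in(-1,1) for s in(-1,1)])
e=[get_image("scene")["image"].astype(float) for _ in range(4)]; s8=load("scene8.pkl")["image"].astype(float); a=load("ascene.pkl")
w=np.s_[a[1]-45:a[1]+45,a[0]-30:a[0]+50]; print("diff",np.abs(np.mean(e,0)-s8)[w].mean(),np.abs(e[0]-e[1])[w].mean())
E
```

```text
angle 1.5664055648238848 r 0.12354800355238169
r,lat 0.08525105137981145 -0.0008797474776008294
expected foot top outer corners [array([362., 352.]), array([394., 223.])] bottom [array([366., 356.]), array([398., 229.])]
[array([257., 309.]), array([293., 172.]), array([319., 324.]), array([354., 186.])]
diff 1.4870023148148148 1.8653703703703703
```

```bash
python3 -c "
from plant import *
print(read_state()['clock']); hand_in()"
```

```text
23.2833
the job is handed in; nothing more can be done
```

I swung the hook out to its stop and hung the rusty bracket on it. The job is handed in at 23.3 s on the robot's clock; it reports no verdict.

**How it went:** I swung the hook out by its pin, held loosely between the fingers. I then gripped the bracket by its cheeks, passed its window over the pin, and backed out from 70 to 85 mm from the hinge to clear a strut under the arm. I lowered it until the bar touched, then released and moved the gripper away.

**Last checks:**
- **Hook angle:** it reads 1.566 rad from the top camera, against the 1.571 stop. One earlier scene-camera reading disagreed, at 1.60 rad with a radius of 117 mm instead of 125. The top view gave 1.565 rad and 126 mm, so I trusted that one.
- **Bracket position:** the bar touched at a tool height of 124.6 mm, against 124.7 predicted. The bracket sits 85 mm from the hinge and within 1 mm of the arm's centre line.
- **Upright:** the foot corners in the top view are within about a millimetre or two of where an upright bracket would put them.
- **Still:** over the bracket, pictures taken more than a second apart differ no more than camera noise.

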